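# Raise the light-shield hood of a reaction station to its index and hold it

### The job

Open the amber light-shield hood of the tube reaction station for a colleague who wants to look in: slide the black latch knob on its front deck all the way to the stop at the green end, then lift the hood by its bar handle until the red pointer on its side is level with the green index clip on the graduated arc. The hood falls shut by itself, so finish while still holding it steady at the clip, with nothing else propping it. Do not swing it well past the clip (the lamps would shine out), leave the clip where it is set, and do not disturb the glassware and tools around.

Things in the scene. Friction and masses are not known exactly. Their poses are not given: they have to be found in the camera images.
- station: Bench-top reaction station, fixed: white casing 315 deep x 240 wide, deck 95 high. Origin on the bench: front face x = -165 (robot side), rear x = +150, y = +-120; +y is its left seen from the robot. Latch track at the front of the deck, behind it the hood over 12 blue-stoppered tubes. White graduated arc on the +y flank (y = 119 to 137, its clip to 155, 154 to 172 from the hinge line, up to 255 high).
- latch (a joint): Latch slide, m: 0 = locked (knob at the red end, -y), 0.055 = released, at the end stop (green end, +y). Moves along the station's +y, stays where left, dry friction about 2 N. Starts between 0 and 0.010. While locked its 24 mm wide steel claw overlaps the hood's keeper tab and holds the hood shut; clear of the tab from about 0.031.
- latch_knob (a point): Point on the axis of the round upright black latch knob (22 mm diameter, top 147 above the bench, on a slide block 34 x 34 mm whose top is 115 high), 133 above the bench, a good height to pinch it. At station x = -135, y = -27.5 + joint value. Axes parallel to the station's.
- hood (a joint): Angle of the hood, rad: 0 = shut, grows as the front edge rises, stop at 1.1. No spring or detent, slight friction: let go, it falls shut. Hood mass 0.55 kg, varying by a quarter either way: some 2 to 4 N up at the handle carry it.
- hood_hinge (a point): Middle of the hood's hinge line: station x = +130, y = 0, 100 high; the line runs along the station's y. Axes fixed to the hood: x from its front edge to the hinge, y along the hinge line, z up out of its top (the station's axes at joint 0). A positive angle turns the hood about +y.
- hood_handle (a point): Middle of the hood's black round bar handle: 12 mm diameter, 94 mm free between its posts, along y, axis 40 mm above the hood's flat top. In the hood's frame x = -180, z = +80 from the hinge line; 180 above the bench when shut. Axes fixed to the hood. Being round, the bar can turn between the fingers. Hood: amber see-through box lid 220 x 224 x 40 mm.
- hood_pointer (a point): Tip of the red pointer on the hood's +y side, 150 mm from the hinge line, 126 mm off the middle plane; it swings with the hood, along the inner edge of the arc. Axes fixed to the hood.
- index (a joint): Where the green index clip is set on the arc, rad, in the same sense as the hood angle: when joint hood has this value the red pointer is exactly at the clip. Set between 0.40 and 0.70; stiff, not to be moved.
- index_mark (a point): The point at the inner end of the green index clip (block 26 mm radially x 32 mm wide x 14 mm along the arc) that the red pointer tip has to meet: 150 mm from the hinge line, 126 mm off the middle plane. Axes: x = towards the hinge line, y = along it, z = onwards along the arc in the opening sense.
- dewar: Steel Dewar flask with black rim, 156 mm over the rim, 157 high, open on top, 1.1 kg, loose; origin under its middle. Leave alone.
- bottle_a: Amber reagent bottle with black cap, 86 diameter x 200 high, loose, beside the station's -y flank; origin under its middle. Leave alone.
- bottle_b: Amber reagent bottle with red cap, 86 diameter x 200 high, loose; origin under its middle. Leave alone.
- beaker: Glass beaker, 68 diameter x 85 high, loose, beside the station's +y flank; origin under its middle. Leave alone.
- tube_rack: Black test-tube rack with glass tubes, 85 x 210 (along its y) x 103 high, loose; origin under its middle. Leave alone.
- tweezers: Steel tweezers lying flat along their x, 138 long, 18 wide, 5 thick, loose; origin near the middle. Leave alone.
- vial_a: Small amber vial with white cap, 27 diameter x 55 high, loose; origin under its middle. Leave alone.
- vial_b: As vial_a.

How it is judged:
By the outcome, as a careful person would: the job done as asked, in the order asked, and still so for the second after the job is handed in, while the arm keeps its last pose, push and grip.
It also fails if it takes over 42 s, if anything falls off the work surface, if the arm or the gripper's body presses on something with over 40 N, if the wrist force passes 120 N, or if a joint passes its speed limit or range.

### The arm

A 6-joint arm with a two-finger parallel gripper is mounted at the origin on the work surface. World frame = base frame: x ahead of the robot, y to its left, z up, the work surface at z = 0. Lengths are in m, angles in rad, forces in N, time in s.
With the tool pointing down it reaches from about 0.425 to 0.95 m from the base axis. Payload 14.7 kg.
Tool frame: the origin (TCP) lies at the very end of the fingers, on their centre line; the grasp point (between the pads) lies 19 mm behind it; z points along the fingers, x is the direction in which the jaws open and shut, and the axes are right-handed (so a half turn about z gives the same grasp; the last joint's range is limited). The gripper opens to 85 mm and grips with 20 to 120 N. Pads are 22 mm wide; open, the fingers measure 114 mm over their backs; the gripper's body (76 mm by 85 mm) begins 54 mm behind the grasp point. The pads swing forward as they close: fully open they stand 13 mm farther back than shut.
Start: joints at [-1.36, 0.48, 1.596, -0, 1.065, -0.047], TCP at [0.166, -0.629, 0.231] pointing down, gripper open.
Joint ranges: [-2.75, 2.75], [-0.82, 2.05], [0.23, 2.67], [-1.56, 4.7], [0.09, 2.69], [-2.92, 2.92]. Speed limits (rad/s): [1.89, 1.89, 2.39, 3.01, 3.01, 3.01].

### API

Orientations are given as [roll, pitch, yaw] about the fixed x, y, z axes, in that order (R = Rz(yaw) Ry(pitch) Rx(roll)).
In Python, from bench import get_obs, get_image, sign_off, look_for, trace gives the robot as it stands. The module is installed in compiled form; this text tells all that it offers.
- The arm moves only by the shell command python3 -m inch 'ROWS' [FORCE]. ROWS is JSON, a list of rows, each an object of numbers: "wx", "wy", "wz": the turn, a rotation vector about the world's x, y, z in rad; "tx", "ty", "tz": the shift along the world's x, y, z in m; "grip": the opening, from 0 (shut) to 1 (fully open). A call has exactly 8 rows; each row is the pose to reach, as a shift and turn from the pose measured when the call began; what a row does not reach only later rows make up. A row lasts 1/10 s, in which the tool goes at most 50 mm and 8.59 degrees, less where a joint would pass 70% of its speed; a pose out of reach is approached as far as the arm can. A call with a gripper value outside its range is refused whole. The fingers move at their own pace and stop on an object; FORCE is the grip in N (left out, the last holds). Time passes only in rows, so rows that repeat a pose let the fingers close, or fill a call up. It gives the time, the measured TCP pose, the force and the opening at its end, in the units of the state.
- get_obs(): the state, without advancing time (a new reading comes with each control period).
- get_image(name): name is "scene" or "top" or "wrist"; returns a dict with "frame" (480x640x3 uint8, red, green, blue), "z_map" (480x640 float32, m along the optical axis (not along the pixel's ray), 0 where there is no reading), "camera_matrix" (3x3 intrinsics, pixels), "extrinsics" (4x4, takes a point from camera to world coordinates); the wrist camera has in their place "mount" (4x4, takes a point from camera to tool coordinates, whose origin is the TCP and whose axes are the tool frame's). Camera axes: x right, y down, z forward; pixel columns grow to the right and rows downward; lengths in m; the calibration is good to about 2 mm. The wrist camera is an equidistant fisheye: a pixel r from the principal point sees the ray r / f radians off the axis. A picture is of the moment at which its call begins: read the wrist's pose just before it.
- sign_off(): hands the job in, once; it reports no verdict.
Trained networks look in the newest picture that a camera, given by its name, has taken for a name from the list of things; names that differ only in an ending like _2 or _b are one class to them, and where a whole thing is asked for, a point or a joint stands for the part that bears it (a point fixed in the world has none). Each returns a list of dicts, best first, with "score" (0 to 1); they miss things now and then, are a little off and sometimes report something else, mostly with a low value. They report only what shows in the picture. A call takes as long as a camera call.
- look_for(camera, target): "centre" ([column, row] in pixels, amid what is visible of it).
- trace(camera, target): "region" (480x640 bool, what is visible of it) and "centre" ([column, row] in pixels, amid what is visible of it).
The state is a dict: "clock": time; "joint_positions": joint angles; "joint_vel": joint speeds; "effort": joint torques, N m; "tcp_pos": TCP position; "eef_rot": TCP orientation; "contact_force": force on the tool from outside, world axes, zero at the start; "moment": the same for the moment, N m; "width": finger opening in m.
Only numpy, scipy, OpenCV 4.12 (cv2) and the standard library are available. Lean on these libraries where they do the work, as an engineer would, in place of code of your own. Each camera call takes 0.05 s, during which the arm holds its last target.

## Working session

There is one attempt and no reset: what is moved stays moved. The work goes in short steps, Python scripts to look and compute and a shell command to move; the robot and the scene stay as the last step left them, time stands still between calls to the robot, and variables do not carry over. Pictures are saved under pics/ and viewed, and the job is handed in when it is done.

```bash
mkdir -p pics
cat > h.py <<'E'
import numpy as np, cv2
from bench import *
def shot(n,fn):
    o=get_obs(); d=get_image(n); cv2.imwrite('pics/'+fn,d['frame'][:,:,::-1]); return o,d
def p2w(d,u,v,z=None):
    K=d['camera_matrix']; 
    if z is None:
        z=np.median([q for q in d['z_map'][int(v)-1:int(v)+2,int(u)-1:int(u)+2].ravel() if q>0])
    c=np.array([(u-K[0,2])/K[0,0]*z,(v-K[1,2])/K[1,1]*z,z,1]); return (d['extrinsics']@c)[:3]
def w2p(d,p):
    c=np.linalg.inv(d['extrinsics'])@np.append(p,1); K=d['camera_matrix']; return K[0,0]*c[0]/c[2]+K[0,2],K[1,1]*c[1]/c[2]+K[1,2]
def ray(d,u,v):
    E=d['extrinsics'];a=p2w(d,u,v,1.);r=a-E[:3,3];return E[:3,3],r/np.linalg.norm(r)
def tri(rs):
    A=0;b=0
    for o,r in rs:
        M=np.eye(3)-np.outer(r,r);A=A+M;b=b+M@o
    x=np.linalg.solve(A,b);return x,[np.linalg.norm((np.eye(3)-np.outer(r,r))@(x-o)) for o,r in rs]
E
python3 - <<'E'
from h import *
np.set_printoptions(precision=4,suppress=True)
for n in ['scene','top']:
    o,d=shot(n,n+'0.png')
    print(n,d['extrinsics'][:3,3],d['camera_matrix'][0,0])
    for t in ['latch_knob','hood_handle','index_mark','hood_pointer','station','dewar','bottle_a','beaker','tube_rack','tweezers','vial_a']:
        r=look_for(n,t)
        for k in r[:3]:
            c=k['centre']; print(t,round(k['score'],2),np.round(c),p2w(d,*c))
print(o)
E
```

```text
scene [ 1.3491 -0.4834  0.9136] 437.2665475360822
latch_knob 0.5 [342. 258.] [0.4644 0.1178 0.041 ]
latch_knob 0.47 [265. 263.] [ 0.4787 -0.1445  0.137 ]
hood_handle 0.96 [300. 292.] [ 0.6294 -0.1149  0.1379]
index_mark 0.6 [330. 248.] [0.5631 0.0115 0.1862]
hood_pointer 0.79 [306. 292.] [ 0.6375 -0.1044  0.1401]
station 0.82 [307. 301.] [ 0.667  -0.1161  0.1395]
dewar 0.64 [123. 350.] [ 0.4977 -0.5483  0.0283]
dewar 0.62 [238. 347.] [ 0.7039 -0.3147  0.1224]
dewar 0.34 [262. 267.] [ 0.4676 -0.1525  0.1157]
bottle_a 0.84 [466. 234.] [0.6268 0.4714 0.1156]
bottle_a 0.72 [237. 348.] [ 0.7043 -0.3175  0.1179]
bottle_a 0.2 [428. 210.] [0.4331 0.4917 0.0858]
beaker 0.69 [341. 259.] [0.5102 0.0844 0.0816]
tube_rack 0.82 [428. 212.] [0.434  0.49   0.0798]
tweezers 0.48 [357. 229.] [ 0.3094  0.2833 -0.0004]
tweezers 0.46 [237. 345.] [ 0.7017 -0.3154  0.1257]
tweezers 0.33 [165. 290.] [ 0.348  -0.4034  0.0452]
vial_a 0.75 [163. 293.] [ 0.3453 -0.411   0.0335]
vial_a 0.54 [200. 293.] [ 0.4144 -0.3213  0.048 ]
top [0.2677 0.0089 1.3025] 460.2453724823564
latch_knob 0.54 [381. 256.] [ 0.4577 -0.
[... 293 characters left out ...]
 189.] [ 0.6376 -0.2945  0.1507]
beaker 0.76 [292. 251.] [0.4871 0.0906 0.0042]
tube_rack 0.67 [125. 283.] [0.3774 0.529  0.065 ]
tweezers 0.49 [217. 321.] [0.2862 0.2911 0.0034]
vial_a 0.69 [445. 284.] [ 0.399  -0.3313  0.0534]
{'clock': 0.6, 'joint_positions': array([-1.3596,  0.4802,  1.5963, -0.    ,  1.0651, -0.0466]), 'joint_vel': array([-0.0009,  0.0016, -0.002 , -0.0013, -0.0018, -0.0012]), 'effort': array([  0.0004, -95.0054, -43.0503,  -0.    ,   0.0015,  -0.    ]), 'tcp_pos': array([ 0.1657, -0.6285,  0.2313]), 'eef_rot': array([ 3.1416,  0.    , -1.313 ]), 'contact_force': array([-0.3533, -0.0936, -0.1072]), 'moment': array([0.0368, 0.0799, 0.0098]), 'width': 0.08551563752146651}
```

View pics/scene0.png

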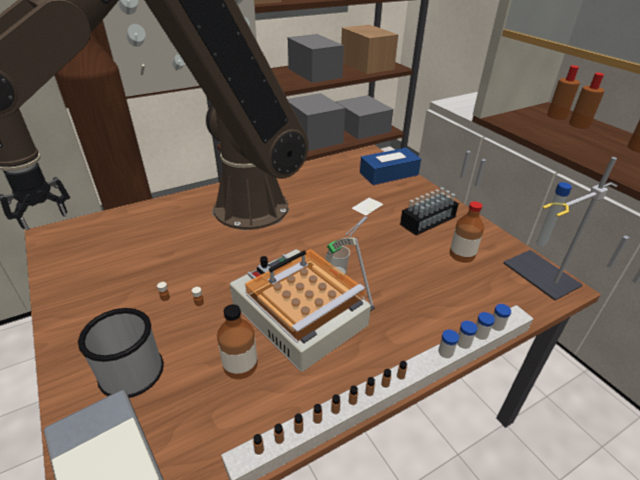

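View pics/top0.png

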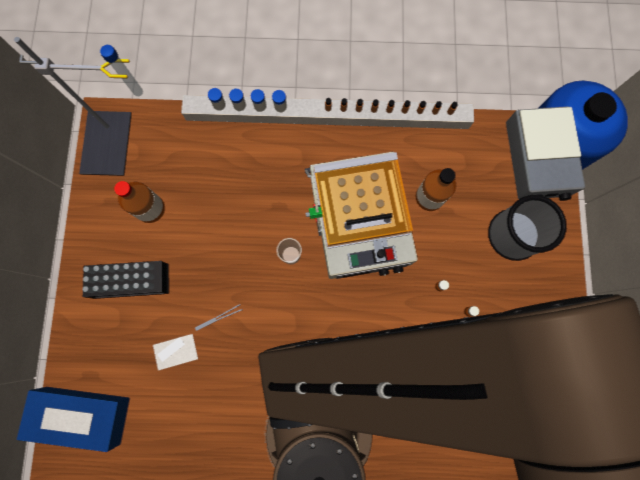

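Run:
```python
import cv2
a=cv2.imread('pics/scene0.png')[190:390,210:410];cv2.imwrite('pics/s1.png',cv2.resize(a,(600,600),interpolation=3))
a=cv2.imread('pics/top0.png')[130:290,280:480];cv2.imwrite('pics/t1.png',cv2.resize(a,(750,600),interpolation=3))
```

```text
(no output)
```

View pics/s1.png

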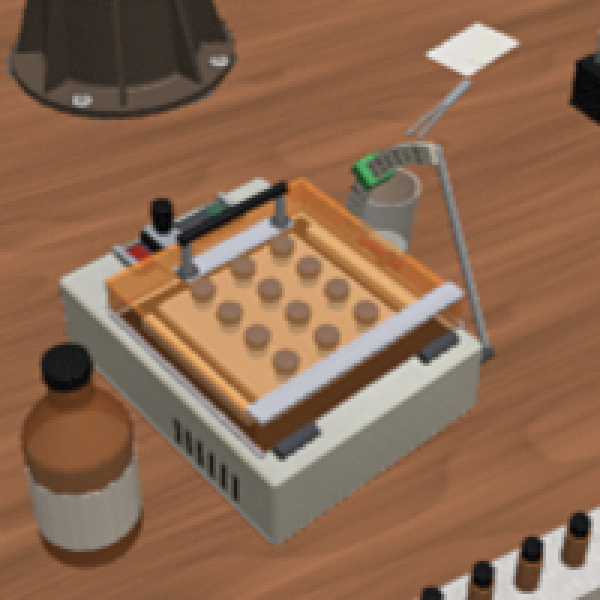

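View pics/t1.png

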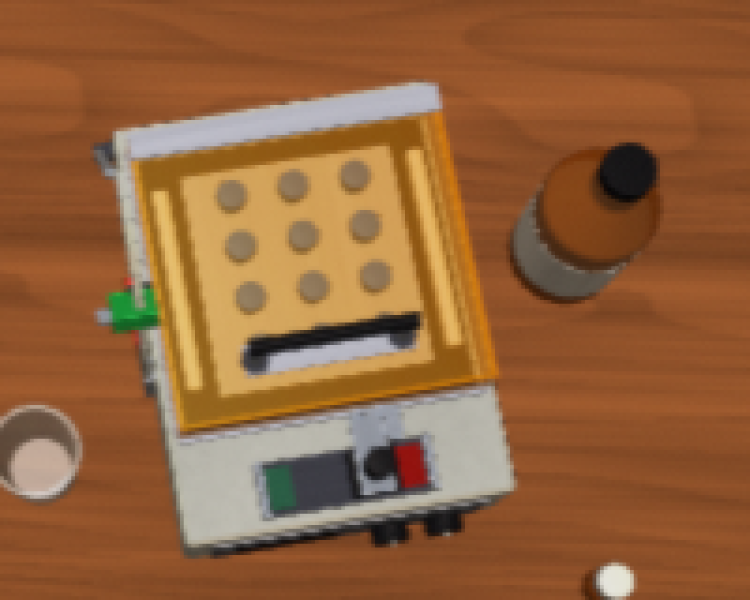

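The scene and top views show the station yawed slightly. In the top view the knob is at (381,253) near the red end, the bar runs from (349,222) to (391,215), and the green clip is at (315,212). In the scene view the knob is at (264,260) and the clip at (333,247). I'll fit the station pose from picked points in both views.

Run:
```python
from h import *
from scipy.optimize import least_squares
np.set_printoptions(precision=4,suppress=True)
_,s=shot('scene','x.png');_,t=shot('top','x2.png')
T=lambda a,b:(280+a/3.75,130+b/3.75)
S=lambda a,b:(210+a/3,190+b/3)
for n,a,b in [('handle -y',T(418,320),S(183,237)),('handle +y',T(254,347),S(283,187)),('knob top',T(380,460),S(162,203)),('clip',T(132,310),S(372,170))]:
    print(n,*tri([ray(t,*a),ray(s,*b)]), p2w(t,*a),p2w(s,*b))
# station fit: model pts
M=[(t,T(185,555),(-.165,.12,.095)),(t,T(515,488),(-.165,-.12,.095)),(t,T(115,132),(.15,.12,.095)),
 (s,S(62,285),(-.165,-.12,.095)),(s,S(270,485),(.15,-.12,.095)),(s,S(482,355),(.15,.12,.095)),
 (t,T(418,320),(-.05,-.05,.18)),(t,T(254,347),(-.05,.05,.18)),(s,S(183,237),(-.05,-.05,.18)),(s,S(283,187),(-.05,.05,.18))]
def f(q):
    c,s_=np.cos(q[2]),np.sin(q[2]);r=[]
    for d,uv,m in M:
        w=np.array([q[0]+c*m[0]-s_*m[1],q[1]+s_*m[0]+c*m[1],m[2]]);r+=list(np.subtract(w2p(d,w),uv))
    return r
r=least_squares(f,[.57,-.1,.15],loss='soft_l1');print(r.x);print(np.reshape(f(r.x),(-1,2)))
```

```text
handle -y [ 0.5571 -0.1642  0.1812] [np.float64(0.002937375092937732), np.float64(0.0029373750929377203)] [ 0.5547 -0.1661  0.186 ] [ 0.5602 -0.1623  0.1829]
handle +y [ 0.5357 -0.0554  0.1788] [np.float64(0.0021447394147749207), np.float64(0.0021447394147748027)] [ 0.5336 -0.0571  0.1833] [ 0.5414 -0.056   0.1833]
knob top [ 0.4668 -0.1445  0.146 ] [np.float64(0.0018751751253159395), np.float64(0.0018751751253159436)] [ 0.4659 -0.1461  0.1472] [ 0.466  -0.1422  0.1446]
clip [0.5573 0.0259 0.1827] [np.float64(0.0010497790854099057), np.float64(0.0010497790854098856)] [0.5541 0.0248 0.1934] [0.5671 0.0208 0.1914]
[ 0.5948 -0.1005  0.1989]
[[-0.2296 -2.2808]
 [ 0.7001  0.2511]
 [-1.3776 -1.3962]
 [-3.2374 -3.2011]
 [-0.1141 -0.0614]
 [ 0.3173 -4.5037]
 [-3.0218  0.1195]
 [ 1.6704 -0.5466]
 [ 0.3283 -0.4986]
 [-2.7313  0.4481]]
```

```bash
python3 -m inch '[{"tx":0.015,"ty":0.02,"tz":0.03,"grip":1},{"tx":0.035,"ty":0.05,"tz":0.055,"grip":1},{"tx":0.055,"ty":0.09,"tz":0.07,"grip":1},{"tx":0.077,"ty":0.13,"tz":0.085,"grip":1},{"tx":0.1,"ty":0.17,"tz":0.1,"wz":-0.03,"grip":1},{"tx":0.12,"ty":0.21,"tz":0.1,"wz":-0.06,"grip":1},{"tx":0.14,"ty":0.25,"tz":0.1,"wz":-0.06,"grip":1},{"tx":0.16,"ty":0.29,"tz":0.1,"wz":-0.06,"grip":1}]' 30
```

```text
invalid input
```

```bash
python3 -m inch '[{"tx":0.02,"ty":0.035},{"tx":0.04,"ty":0.07},{"tx":0.06,"ty":0.105},{"tx":0.08,"ty":0.14},{"tx":0.095,"ty":0.17},{"tx":0.104,"ty":0.185},{"tx":0.104,"ty":0.189},{"tx":0.104,"ty":0.189}]'
python3 - <<'E'
from h import *
o,d=shot('wrist','w1.png'); print(o['clock'],o['tcp_pos'],o['eef_rot'],d['mount'],d['camera_matrix'])
E
```

```text
1.3 [ 0.16572589 -0.62848884  0.23127628] [ 3.14158676e+00  6.25892813e-05 -1.31299719e+00] [[ 9.99999571e-01 -8.74229466e-04  3.04986724e-04  4.01715471e-04]
 [ 7.49896919e-04  9.57918081e-01  2.87040741e-01 -7.20647164e-02]
 [-5.43091771e-04 -2.87040389e-01  9.57918326e-01 -1.42263577e-01]
 [ 0.00000000e+00  0.00000000e+00  0.00000000e+00  1.00000000e+00]] [[371.64829954   0.         320.03596361]
 [  0.         371.64829954 239.01503316]
 [  0.           0.           1.        ]]invalid input
```

View pics/w1.png

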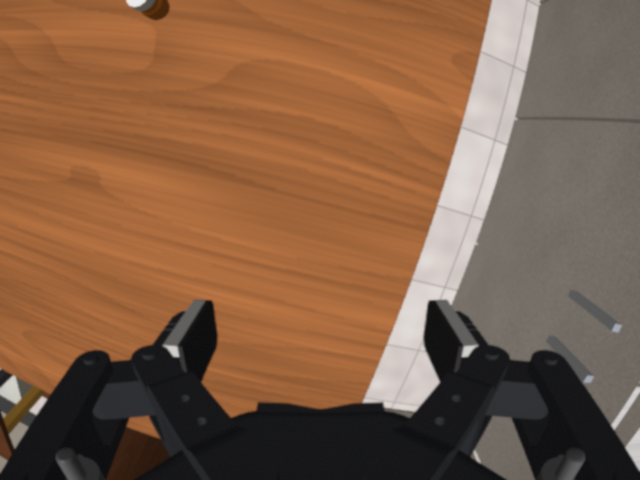

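The wrist view shows only bench and the fingers at this pose. Both moves were refused, so I'll retry with every key given in each row.

```bash
python3 -m inch '[{"wx":0,"wy":0,"wz":0,"tx":0.015,"ty":0.02,"tz":0.03,"grip":1},{"wx":0,"wy":0,"wz":0,"tx":0.035,"ty":0.05,"tz":0.055,"grip":1},{"wx":0,"wy":0,"wz":0,"tx":0.055,"ty":0.09,"tz":0.07,"grip":1},{"wx":0,"wy":0,"wz":0,"tx":0.077,"ty":0.13,"tz":0.085,"grip":1},{"wx":0,"wy":0,"wz":-0.03,"tx":0.1,"ty":0.17,"tz":0.1,"grip":1},{"wx":0,"wy":0,"wz":-0.06,"tx":0.12,"ty":0.21,"tz":0.1,"grip":1},{"wx":0,"wy":0,"wz":-0.06,"tx":0.14,"ty":0.25,"tz":0.1,"grip":1},{"wx":0,"wy":0,"wz":-0.06,"tx":0.16,"ty":0.29,"tz":0.1,"grip":1}]' 30
```

```text
clock: 2.15
tcp_pos: [0.3262, -0.3369, 0.3316]
eef_rot: [-3.141, -0.001, -1.373]
contact_force: [0.8, 0.1, -0.6]
width: 0.0852
```

```bash
python3 -m inch '[{"wx":0,"wy":0,"wz":0,"tx":0.02,"ty":0.035,"tz":0,"grip":1},{"wx":0,"wy":0,"wz":0,"tx":0.04,"ty":0.07,"tz":0,"grip":1},{"wx":0,"wy":0,"wz":0,"tx":0.06,"ty":0.105,"tz":0,"grip":1},{"wx":0,"wy":0,"wz":0,"tx":0.08,"ty":0.14,"tz":0,"grip":1},{"wx":0,"wy":0,"wz":0,"tx":0.095,"ty":0.17,"tz":0,"grip":1},{"wx":0,"wy":0,"wz":0,"tx":0.104,"ty":0.185,"tz":0,"grip":1},{"wx":0,"wy":0,"wz":0,"tx":0.104,"ty":0.189,"tz":0,"grip":1},{"wx":0,"wy":0,"wz":0,"tx":0.104,"ty":0.189,"tz":0,"grip":1}]'
python3 - <<'E'
from h import *
import pickle
o,d=shot('wrist','w2.png'); pickle.dump((o,d),open('w2.pkl','wb'));print(o['clock'],o['tcp_pos'],o['eef_rot'])
E
```

```text
clock: 2.95
tcp_pos: [0.43, -0.1476, 0.3316]
eef_rot: [-3.141, -0.001, -1.372]
contact_force: [-0.6, -0.8, -1.0]
width: 0.0855
2.95 [ 0.43002662 -0.14758619  0.33162522] [-3.14132770e+00 -7.36404608e-04 -1.37209833e+00]
```

View pics/w2.png

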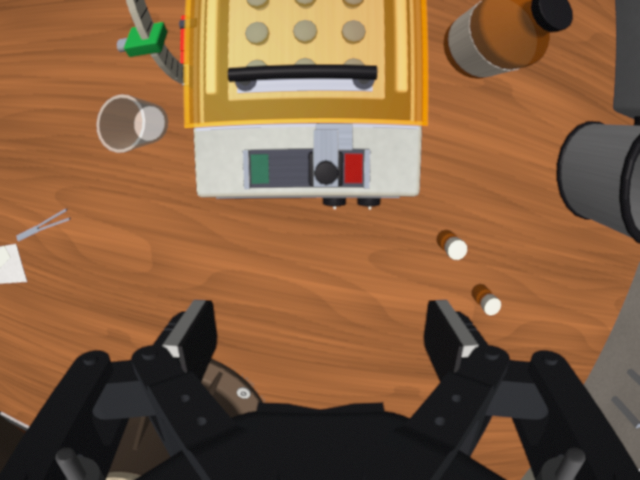

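The wrist view shows the knob at (326,172), the bar from (230,73) to (376,72), the clip at about (147,40), and the station nearly square to the tool. I'll take a second view from a different place and triangulate.

```bash
python3 -m inch '[{"wx":0,"wy":0,"wz":0,"tx":0.01,"ty":0.02,"tz":-0.01,"grip":1},{"wx":0,"wy":0,"wz":0,"tx":0.02,"ty":0.04,"tz":-0.025,"grip":1},{"wx":0,"wy":0,"wz":0,"tx":0.025,"ty":0.06,"tz":-0.045,"grip":1},{"wx":0,"wy":0,"wz":0,"tx":0.03,"ty":0.07,"tz":-0.06,"grip":1},{"wx":0,"wy":0,"wz":0,"tx":0.03,"ty":0.08,"tz":-0.07,"grip":1},{"wx":0,"wy":0,"wz":0,"tx":0.03,"ty":0.08,"tz":-0.07,"grip":1},{"wx":0,"wy":0,"wz":0,"tx":0.03,"ty":0.08,"tz":-0.07,"grip":1},{"wx":0,"wy":0,"wz":0,"tx":0.03,"ty":0.08,"tz":-0.07,"grip":1}]'
python3 - <<'E'
from h import *
import pickle
o,d=shot('wrist','w3.png'); pickle.dump((o,d),open('w3.pkl','wb'));print(o['clock'],o['tcp_pos'],o['eef_rot'])
a=pickle.load(open('w2.pkl','rb'))[1]['frame'][:,:,::-1]
cv2.imwrite('pics/w2c.png',cv2.resize(a[0:220,100:400],(800,587),interpolation=3))
E
```

```text
clock: 3.8
tcp_pos: [0.4602, -0.0689, 0.2624]
eef_rot: [-3.14, -0.001, -1.374]
contact_force: [0.1, -0.3, -0.1]
width: 0.0855
3.8 [ 0.46018569 -0.0689262   0.26240065] [-3.14024783e+00 -1.49871257e-03 -1.37354702e+00]
```

View pics/w3.png

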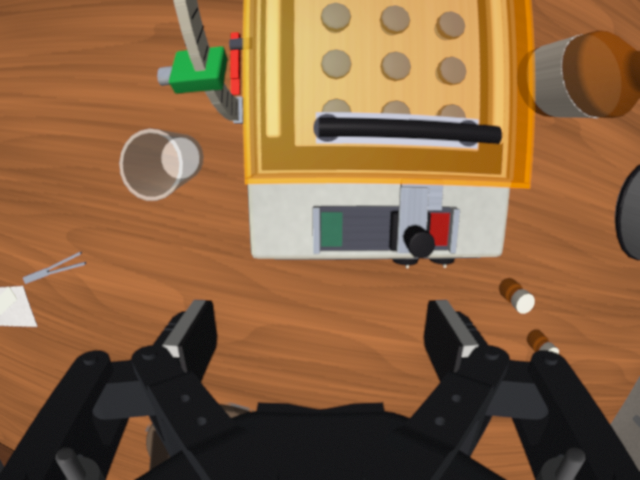

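View pics/w2c.png

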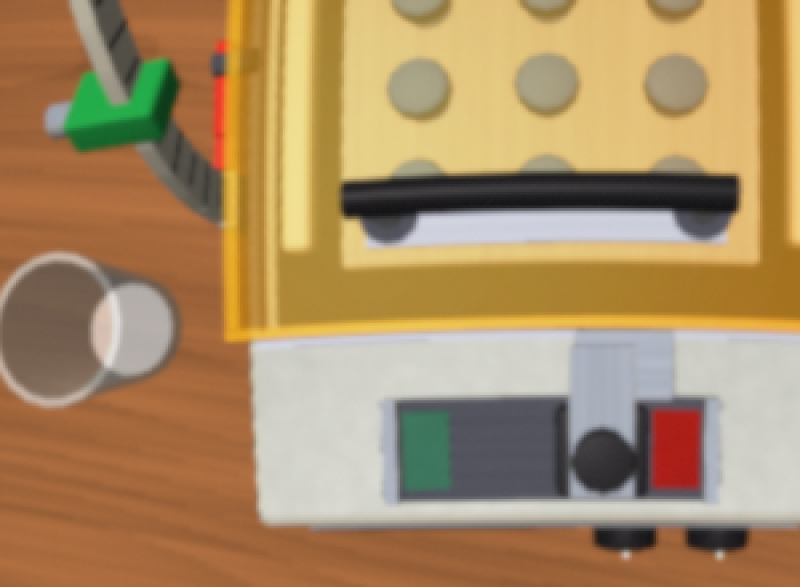

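Run:
```python
from h import *
import pickle
a=pickle.load(open('w3.pkl','rb'))[1]['frame'][:,:,::-1]
cv2.imwrite('pics/w3a.png',cv2.resize(a[90:280,235:535],(800,507),interpolation=3))
cv2.imwrite('pics/w3b.png',cv2.resize(a[0:135,140:290],(660,594),interpolation=3))
```

```text
(no output)
```

View pics/w3a.png

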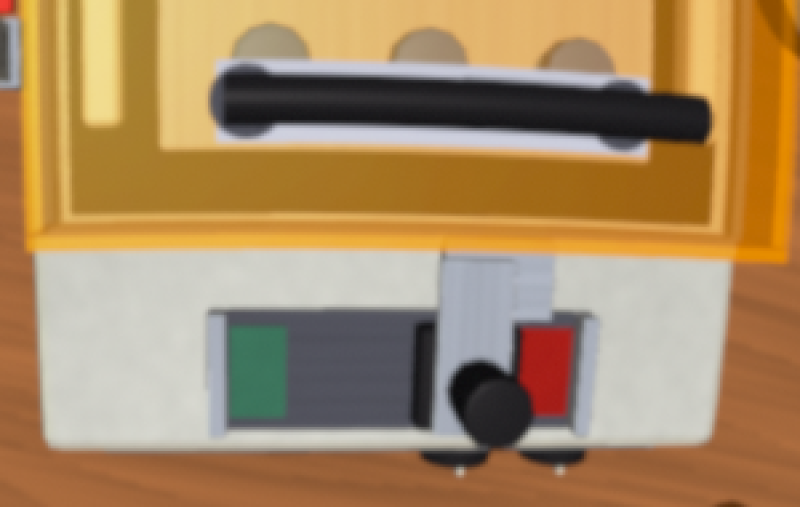

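View pics/w3b.png

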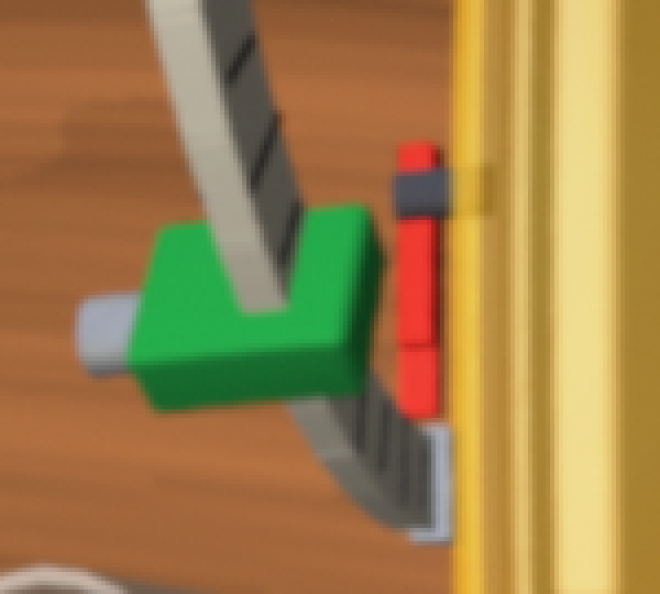

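The w3 crops show the knob top, bar ends, clip corners and red pointer clearly. Next is a joint fit of station pose, latch and index angle, using the wrist views and the scene and top points, plus direct triangulation of the heights.

```bash
cat > fit.py <<'E'
from h import *
import pickle
from scipy.optimize import least_squares
from scipy.spatial.transform import Rotation as R
np.set_printoptions(precision=4,suppress=True)
def cam(o,d):
    T=np.eye(4);T[:3,:3]=R.from_euler('xyz',o['eef_rot']).as_matrix();T[:3,3]=o['tcp_pos'];return T@d['mount']
def wray(W,u,v):
    E,K=W; x=u-K[0,2];y=v-K[1,2];r=np.hypot(x,y);a=r/K[0,0]
    c=np.array([np.sin(a)*x/r,np.sin(a)*y/r,np.cos(a)]);return E[:3,3],E[:3,:3]@c
def wproj(W,p):
    E,K=W;c=np.linalg.inv(E)@np.append(p,1);a=np.arctan2(np.hypot(c[0],c[1]),c[2]);h=np.hypot(c[0],c[1]);return K[0,2]+K[0,0]*a*c[0]/h,K[1,2]+K[0,0]*a*c[1]/h
def load(f):
    o,d=pickle.load(open(f,'rb'));return (cam(o,d),d['camera_matrix'])
E
python3 - <<'E'
from fit import *
A=load('w2.pkl');B=load('w3.pkl')
a2=lambda x,y:(100+x/2.6667,y/2.6667); b2=lambda x,y:(235+x/2.6667,90+y/2.6667); c2=lambda x,y:(140+x/4.4,y/4.4)
L=[('knob',a2(605,458),b2(498,413)),('h-y',a2(738,193),b2(710,120)),('h+y',a2(342,198),b2(222,102)),('deck+y',a2(262,523),b2(50,447)),('deck-y',(417.5,195),b2(708,443)),('pointer',a2(220,168),c2(418,410))]
for n,a,b in L: print(n,*tri([wray(A,*a),wray(B,*b)]))
M=[(A,L[1][1],(-.05,-.055,.18)),(B,L[1][2],(-.05,-.055,.18)),(A,L[2][1],(-.05,.055,.18)),(B,L[2][2],(-.05,.055,.18)),
(A,L[3][1],(-.165,.12,.095)),(B,L[3][2],(-.165,.12,.095)),(A,L[4][1],(-.165,-.12,.095)),(B,L[4][2],(-.165,-.12,.095))]
C=[(c2(160,228),.15,.155,.007),(c2(368,208),.15,.123,.007),(c2(135,362),.176,.155,.007),(c2(345,350),.176,.123,.007),(c2(152,408),.176,.155,-.007),(c2(360,395),.176,.123,-.007)]
def f(q):
    c,s=np.cos(q[2]),np.sin(q[2]);r=[]
    def W(m): return np.array([q[0]+c*m[0]-s*m[1],q[1]+s*m[0]+c*m[1],m[2]])
    for d,uv,m in M+[(A,L[0][1],(-.135,-.0275+q[3],.147)),(B,L[0][2],(-.135,-.0275+q[3],.147))]: r+=list(np.subtract(wproj(d,W(m)),uv))
    for uv,rr,y,t in C:
        ct,st=np.cos(q[4]),np.sin(q[4]); r+=list(np.subtract(wproj(B,W((.13-rr*ct+t*st,y,.1+rr*st+t*ct))),uv))
    return r
r=least_squares(f,[.59,-.1,.19,0,.5],loss='soft_l1');print(r.x);print(np.reshape(f(r.x),(-1,2)).round(1).tolist())
q=r.x;c,s=np.cos(q[2]),np.sin(q[2])
P=tri([wray(A,*L[5][1]),wray(B,*L[5][2])])[0]; e=P[:2]-q[:2];print('pointer st',c*e[0]+s*e[1],-s*e[0]+c*e[1],P[2])
np.save('q.npy',q)
E
```

```text
knob [ 0.4659 -0.1469  0.145 ] [np.float64(0.0006431923519300187), np.float64(0.0006431923519298628)]
h-y [ 0.5559 -0.1677  0.1843] [np.float64(0.0004419246766954235), np.float64(0.00044192467669532364)]
h+y [ 0.5328 -0.0543  0.1828] [np.float64(0.0003793915685529565), np.float64(0.0003793915685529292)]
deck+y [ 0.4106 -0.0186  0.0924] [np.float64(0.00020734179671761554), np.float64(0.00020734179671775613)]
deck-y [ 0.457  -0.2483  0.0934] [np.float64(0.00021356773042586208), np.float64(0.0002135677304259729)]
pointer [0.5492 0.0184 0.1033] [np.float64(0.0007441438698271344), np.float64(0.000744143869827124)]
[ 0.596  -0.1066  0.1799  0.0116  0.4779]
[[2.1, 0.0], [-0.4, 0.1], [10.3, -3.1], [13.6, -5.0], [-0.9, -1.3], [-1.0, -0.7], [5.0, 3.3], [5.1, 3.2], [-0.9, 0.5], [0.7, -0.2], [-1.0, -0.8], [-0.7, -0.7], [-3.3, 1.3], [-1.4, -0.1], [0.2, 2.6], [0.4, 2.2]]
pointer st -0.023686332535740852 0.13141547730597763 0.10327171379061469
```

Run:
```python
from fit import *
A=load('w2.pkl');B=load('w3.pkl')
a2=lambda x,y:(100+x/2.6667,y/2.6667); b2=lambda x,y:(235+x/2.6667,90+y/2.6667); c2=lambda x,y:(140+x/4.4,y/4.4)
L=[('knob',a2(605,458),b2(498,413)),('h-y',a2(738,193),b2(710,120)),('h+y',a2(342,198),b2(222,102)),('deck+y',a2(262,523),b2(50,447)),('deck-y',(417.5,195),b2(708,443)),('pointer',a2(220,168),c2(418,410))]
h=.058
M=[(A,L[1][1],(-.05,-h,.18)),(B,L[1][2],(-.05,-h,.18)),(A,L[2][1],(-.05,h,.18)),(B,L[2][2],(-.05,h,.18)),
(A,L[3][1],(-.165,.117,.093)),(B,L[3][2],(-.165,.117,.093)),(A,L[4][1],(-.165,-.117,.093)),(B,L[4][2],(-.165,-.117,.093))]
C=[(c2(160,228),.15,.155,.007),(c2(368,208),.15,.123,.007),(c2(135,362),.176,.155,.007),(c2(345,350),.176,.123,.007),(c2(152,408),.176,.155,-.007),(c2(360,395),.176,.123,-.007)]
def f(q):
    c,s=np.cos(q[2]),np.sin(q[2]);r=[]
    def W(m): return np.array([q[0]+c*m[0]-s*m[1],q[1]+s*m[0]+c*m[1],m[2]])
    for d,uv,m in M+[(A,L[0][1],(-.135,-.0275+q[3],.147)),(B,L[0][2],(-.135,-.0275+q[3],.147))]: r+=list(np.subtract(wproj(d,W(m)),uv))
    for uv,rr,y,t in C:
        ct,st=np.cos(q[4]),np.sin(q[4]); r+=list(np.subtract(wproj(B,W((.13-rr*ct+t*st,y,.1+rr*st+t*ct))),uv))
    return r
r=least_squares(f,[.59,-.1,.19,0,.5],loss='soft_l1');print(r.x);print(np.reshape(f(r.x),(-1,2)).round(1).tolist())
q=r.x;c,s=np.cos(q[2]),np.sin(q[2])
P=tri([wray(A,*L[5][1]),wray(B,*L[5][2])])[0]; e=P[:2]-q[:2];print('pointer st',c*e[0]+s*e[1],-s*e[0]+c*e[1],P[2])
def W(m): return np.array([q[0]+c*m[0]-s*m[1],q[1]+s*m[0]+c*m[1],m[2]])
print('knob',W((-.135,-.0275+q[3],.147)),'stop',W((-.135,.0275,.147)),'handle',W((-.05,0,.18)))
np.save('q.npy',q)
```

```text
[ 0.5964 -0.1057  0.172   0.0097  0.4626]
[[4.3, 0.1], [1.9, 0.4], [5.1, -3.9], [6.5, -6.7], [0.4, -2.9], [0.3, -2.9], [-0.2, 3.2], [-0.3, 2.9], [-0.9, 0.1], [0.7, -0.7], [-1.0, -1.0], [-1.2, -0.5], [-3.3, 1.2], [-2.0, 0.3], [0.0, 2.1], [-0.3, 2.2]]
pointer st -0.025200063768763523 0.13038501716105744 0.10327171379061469
knob [ 0.4664 -0.1464  0.147 ] stop [ 0.4586 -0.1017  0.147 ] handle [ 0.5471 -0.1143  0.18  ]
```

Run:
```python
from fit import *
A=load('w2.pkl');B=load('w3.pkl')
a2=lambda x,y:(100+x/2.6667,y/2.6667); c2=lambda x,y:(140+x/4.4,y/4.4)
C=[(c2(160,228),.15,.155,.007),(c2(368,208),.15,.123,.007),(c2(135,362),.176,.155,.007),(c2(345,350),.176,.123,.007),(c2(152,408),.176,.155,-.007),(c2(360,395),.176,.123,-.007)]
q=[.5945,-.101,.2];c,s=np.cos(q[2]),np.sin(q[2])
def W(m): return np.array([q[0]+c*m[0]-s*m[1],q[1]+s*m[0]+c*m[1],m[2]])
for free in (1,0):
  def f(p):
    r=[]
    for uv,rr,y,t in C:
        rr+=p[2]*free;ct,st=np.cos(p[0]),np.sin(p[0]); r+=list(np.subtract(wproj(B,W((.13-rr*ct+t*st,y+p[1],.1+rr*st+t*ct))),uv))
    return r
  r=least_squares(f,[.5,0,0]);print(r.x,np.round(r.fun,1))
P=tri([wray(A,*a2(220,168)),wray(B,*c2(418,410))])[0]; e=P[:2]-q[:2];print('pointer st',c*e[0]+s*e[1],-s*e[0]+c*e[1],P[2])
```

```text
[ 0.4453 -0.0034 -0.0084] [-0.1 -0.5 -1.3 -1.2 -1.   1.1 -0.8 -1.1  2.4  1.4  1.   0.2]
[ 0.5107 -0.0077  0.    ] [-0.7 -1.   0.6 -1.9 -3.   0.9  0.2 -1.6  0.7  3.1  2.1  1.7]
pointer st -0.020649634167723082 0.1260492495496545 0.10327171379061469
```

The station is at about (0.5945, -0.101) with yaw 0.200. The knob is at (0.466, -0.147), top about 0.146 high, which puts the latch near 0.008, about 47 mm from the stop. The clip angle is about 0.45 to 0.51, to be refined later. Going to the knob.

```bash
python3 -m inch '[{"wx":0,"wy":0,"wz":0,"tx":0.003,"ty":-0.03,"tz":0,"grip":1},{"wx":0,"wy":0,"wz":0,"tx":0.006,"ty":-0.06,"tz":0,"grip":1},{"wx":0,"wy":0,"wz":0,"tx":0.006,"ty":-0.078,"tz":-0.02,"grip":1},{"wx":0,"wy":0,"wz":0,"tx":0.006,"ty":-0.078,"tz":-0.05,"grip":1},{"wx":0,"wy":0,"wz":0,"tx":0.006,"ty":-0.078,"tz":-0.08,"grip":1},{"wx":0,"wy":0,"wz":0,"tx":0.006,"ty":-0.078,"tz":-0.095,"grip":1},{"wx":0,"wy":0,"wz":0,"tx":0.006,"ty":-0.078,"tz":-0.1,"grip":1},{"wx":0,"wy":0,"wz":0,"tx":0.006,"ty":-0.078,"tz":-0.1,"grip":1}]'
python3 - <<'E'
from h import *
o,d=shot('wrist','w4.png'); print(o['clock'],o['tcp_pos'],o['eef_rot'])
E
```

```text
clock: 4.65
tcp_pos: [0.4662, -0.1472, 0.1625]
eef_rot: [-3.14, -0.001, -1.374]
contact_force: [0.8, -0.1, 0.6]
width: 0.0856
4.65 [ 0.46616149 -0.14719031  0.16245036] [-3.14048854e+00 -1.34541722e-03 -1.37399181e+00]
```

View pics/w4.png

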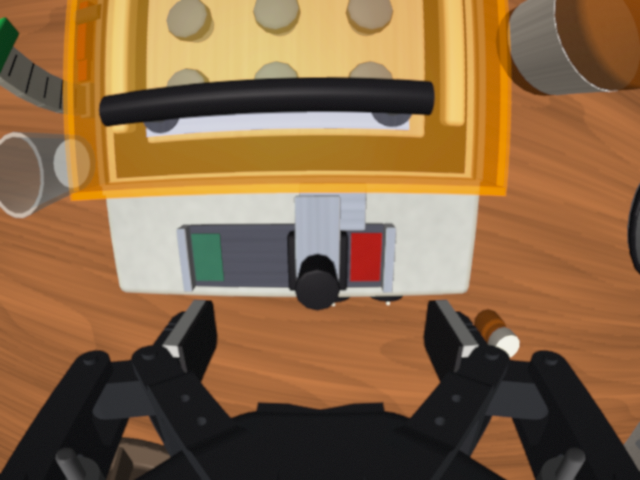

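The knob is centred at (317,290), between the fingers at 213 and 427. I'll descend and pinch.

```bash
python3 -m inch '[{"wx":0,"wy":0,"wz":0,"tx":0,"ty":0,"tz":-0.02,"grip":1},{"wx":0,"wy":0,"wz":0,"tx":0,"ty":0,"tz":-0.037,"grip":1},{"wx":0,"wy":0,"wz":0,"tx":0,"ty":0,"tz":-0.043,"grip":1},{"wx":0,"wy":0,"wz":0,"tx":0,"ty":0,"tz":-0.043,"grip":0.5},{"wx":0,"wy":0,"wz":0,"tx":0,"ty":0,"tz":-0.043,"grip":0},{"wx":0,"wy":0,"wz":0,"tx":0,"ty":0,"tz":-0.043,"grip":0},{"wx":0,"wy":0,"wz":0,"tx":0,"ty":0,"tz":-0.043,"grip":0},{"wx":0,"wy":0,"wz":0,"tx":0,"ty":0,"tz":-0.043,"grip":0}]' 30
```

```text
clock: 5.5
tcp_pos: [0.467, -0.1473, 0.1207]
eef_rot: [-3.139, -0.002, -1.374]
contact_force: [-2.0, 1.1, 8.9]
width: 0.0201
```

```bash
python3 -m inch '[{"wx":0,"wy":0,"wz":0,"tx":0,"ty":0,"tz":0.001,"grip":0},{"wx":0,"wy":0,"wz":0,"tx":-0.001,"ty":0.005,"tz":0.001,"grip":0},{"wx":0,"wy":0,"wz":0,"tx":-0.0024,"ty":0.012,"tz":0.001,"grip":0},{"wx":0,"wy":0,"wz":0,"tx":-0.004,"ty":0.02,"tz":0.001,"grip":0},{"wx":0,"wy":0,"wz":0,"tx":-0.0056,"ty":0.028,"tz":0.001,"grip":0},{"wx":0,"wy":0,"wz":0,"tx":-0.007,"ty":0.035,"tz":0.001,"grip":0},{"wx":0,"wy":0,"wz":0,"tx":-0.0082,"ty":0.041,"tz":0.001,"grip":0},{"wx":0,"wy":0,"wz":0,"tx":-0.0084,"ty":0.042,"tz":0.001,"grip":0}]'
```

```text
clock: 6.3
tcp_pos: [0.4579, -0.104, 0.1213]
eef_rot: [-3.139, -0.002, -1.373]
contact_force: [4.1, -1.7, -27.8]
width: 0.0198
```

```bash
python3 -m inch '[{"wx":0,"wy":0,"wz":0,"tx":0,"ty":0,"tz":-0.0007,"grip":0},{"wx":0,"wy":0,"wz":0,"tx":-0.0002,"ty":0.001,"tz":-0.0007,"grip":0},{"wx":0,"wy":0,"wz":0,"tx":-0.0004,"ty":0.002,"tz":-0.0007,"grip":0},{"wx":0,"wy":0,"wz":0,"tx":-0.0006,"ty":0.003,"tz":-0.0007,"grip":0},{"wx":0,"wy":0,"wz":0,"tx":-0.0008,"ty":0.004,"tz":-0.0007,"grip":0},{"wx":0,"wy":0,"wz":0,"tx":-0.0008,"ty":0.004,"tz":-0.0007,"grip":0},{"wx":0,"wy":0,"wz":0,"tx":-0.0008,"ty":0.004,"tz":-0.0007,"grip":0},{"wx":0,"wy":0,"wz":0,"tx":-0.0008,"ty":0.004,"tz":-0.0007,"grip":0}]'
```

```text
clock: 7.1
tcp_pos: [0.4573, -0.1001, 0.1209]
eef_rot: [-3.139, -0.002, -1.373]
contact_force: [-0.8, -0.1, 6.4]
width: 0.0199
```

```bash
python3 -m inch '[{"wx":0,"wy":0,"wz":0,"tx":-0.0002,"ty":0.001,"tz":0,"grip":0},{"wx":0,"wy":0,"wz":0,"tx":-0.0004,"ty":0.002,"tz":0,"grip":0},{"wx":0,"wy":0,"wz":0,"tx":-0.0006,"ty":0.003,"tz":0,"grip":0},{"wx":0,"wy":0,"wz":0,"tx":-0.0006,"ty":0.003,"tz":0,"grip":0},{"wx":0,"wy":0,"wz":0,"tx":-0.0006,"ty":0.003,"tz":0,"grip":0},{"wx":0,"wy":0,"wz":0,"tx":-0.0006,"ty":0.003,"tz":0,"grip":0},{"wx":0,"wy":0,"wz":0,"tx":-0.0006,"ty":0.003,"tz":0,"grip":0},{"wx":0,"wy":0,"wz":0,"tx":-0.0006,"ty":0.003,"tz":0,"grip":0}]'
python3 - <<'E'
from h import *
o,d=shot('wrist','w5.png'); print(o['clock'],o['tcp_pos'],o['contact_force'])
E
```

```text
clock: 7.9
tcp_pos: [0.4574, -0.0988, 0.1211]
eef_rot: [-3.138, -0.004, -1.373]
contact_force: [-1.9, -24.8, -2.3]
width: 0.0202
7.9 [ 0.45741385 -0.09882338  0.12110496] [ -1.94296905 -24.84040414  -2.25795985]
```

View pics/w5.png

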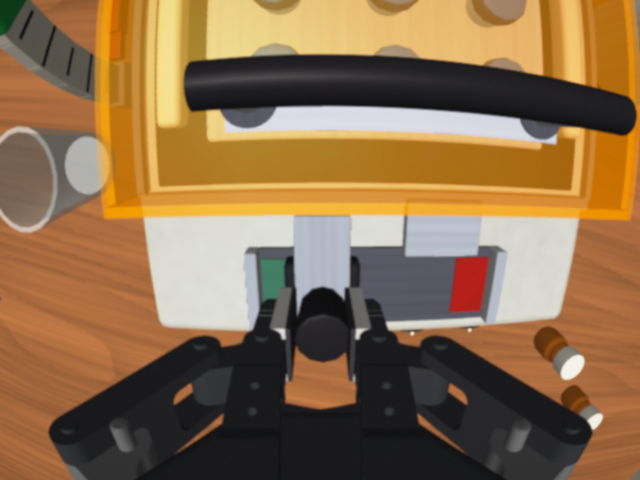

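The latch is at its stop: 25 N reaction, knob at the green end, and the claw at (322,265) is clear of the keeper tab at (442,230). Now release, rise and turn 90° towards the bar.

```bash
python3 -m inch '[{"wx":0,"wy":0,"wz":0,"tx":0,"ty":-0.0005,"tz":0,"grip":0.4},{"wx":0,"wy":0,"wz":0,"tx":0,"ty":-0.0005,"tz":0,"grip":0.7},{"wx":0,"wy":0,"wz":0,"tx":0,"ty":-0.0005,"tz":0,"grip":0.7},{"wx":0,"wy":0,"wz":0,"tx":0,"ty":-0.0005,"tz":0.03,"grip":0.8},{"wx":0,"wy":0,"wz":0,"tx":0,"ty":-0.0005,"tz":0.07,"grip":1},{"wx":0,"wy":0,"wz":0.12,"tx":0,"ty":-0.0005,"tz":0.11,"grip":1},{"wx":0,"wy":0,"wz":0.26,"tx":0.01,"ty":-0.0005,"tz":0.12,"grip":1},{"wx":0,"wy":0,"wz":0.4,"tx":0.02,"ty":-0.0005,"tz":0.12,"grip":1}]' 30
```

```text
clock: 8.75
tcp_pos: [0.4787, -0.0993, 0.2434]
eef_rot: [-3.135, -0.007, -0.967]
contact_force: [-0.4, -0.3, -0.4]
width: 0.0854
```

```bash
python3 -m inch '[{"wx":0,"wy":0,"wz":0.14,"tx":0.01,"ty":0,"tz":0,"grip":1},{"wx":0,"wy":0,"wz":0.28,"tx":0.02,"ty":0,"tz":0,"grip":1},{"wx":0,"wy":0,"wz":0.42,"tx":0.03,"ty":0,"tz":0,"grip":1},{"wx":0,"wy":0,"wz":0.56,"tx":0.04,"ty":0,"tz":0,"grip":1},{"wx":0,"wy":0,"wz":0.70,"tx":0.05,"ty":0,"tz":0,"grip":1},{"wx":0,"wy":0,"wz":0.84,"tx":0.06,"ty":0,"tz":0,"grip":1},{"wx":0,"wy":0,"wz":0.98,"tx":0.065,"ty":-0.005,"tz":0,"grip":1},{"wx":0,"wy":0,"wz":1.12,"tx":0.066,"ty":-0.01,"tz":0,"grip":1}]'
```

```text
clock: 9.55
tcp_pos: [0.5452, -0.1089, 0.2433]
eef_rot: [-3.135, -0.007, 0.16]
contact_force: [-0.4, -0.2, -0.3]
width: 0.0856
```

Run:
```python
from h import *
import pickle
o,d=shot('wrist','w6.png'); pickle.dump((o,d),open('w6.pkl','wb'));print(o['clock'],o['tcp_pos'],o['eef_rot'])
```

```text
9.55 [ 0.54517756 -0.10894276  0.24325128] [-3.13504046 -0.00723819  0.15959664]
```

View pics/w6.png

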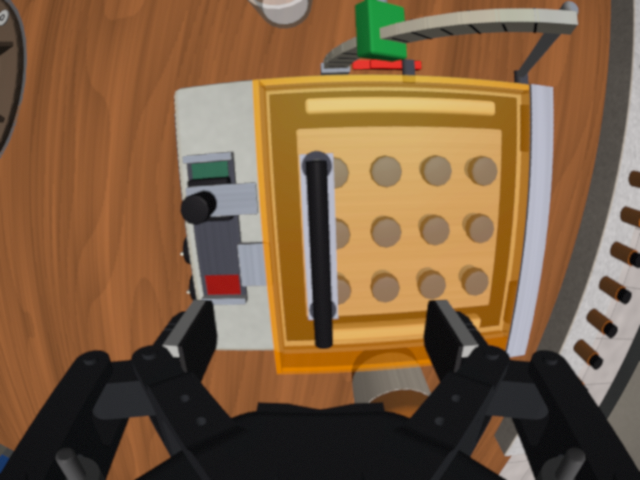

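The bar is centred between the fingers (column 317–323), and the knob at (198,207) has stayed at the green end. I'll use this view to refine the clip angle.

Run:
```python
from h import *
import pickle
a=pickle.load(open('w6.pkl','rb'))[1]['frame'][:,:,::-1]
cv2.imwrite('pics/w6a.png',cv2.resize(a[0:100,310:430],(720,600),interpolation=3))
```

```text
(no output)
```

View pics/w6a.png

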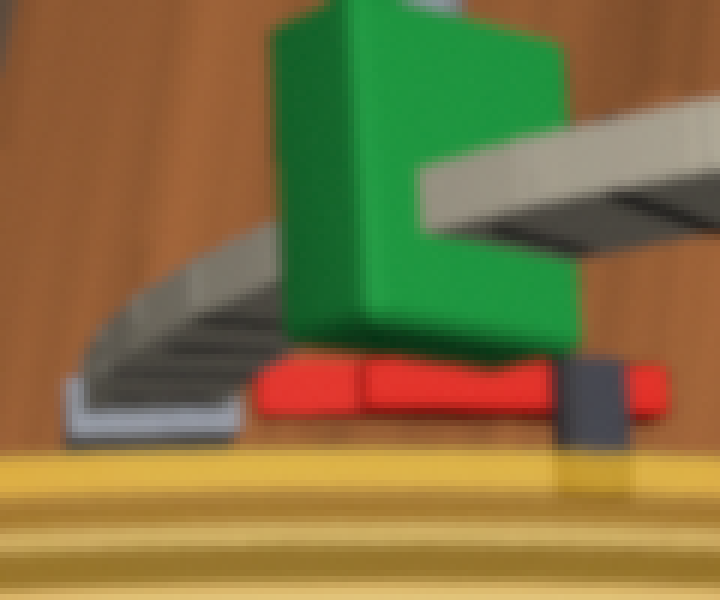

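Run:
```python
from fit import *
B=load('w3.pkl');D=load('w6.pkl')
c2=lambda x,y:(140+x/4.4,y/4.4);d2=lambda x,y:(310+x/6,y/6)
C=[(B,c2(160,228),.15,.155,.007),(B,c2(368,208),.15,.123,.007),(B,c2(135,362),.176,.155,.007),(B,c2(345,350),.176,.123,.007),(B,c2(152,408),.176,.155,-.007),(B,c2(360,395),.176,.123,-.007),
(D,d2(370,315),.176,.123,.007),(D,d2(577,343),.15,.123,.007),(D,d2(565,46),.15,.155,.007),(D,d2(290,335),.176,.123,-.007),(D,d2(274,30),.176,.155,-.007)]
for i,j in [(3,6),(1,7),(0,8),(5,9),(4,10)]:
    P,e=tri([wray(B,*C[i][1]),wray(D,*C[j][1])]);v=P[:2]-[.595,-.1005];c,s=np.cos(.2),np.sin(.2)
    x,y,z=c*v[0]+s*v[1],-s*v[0]+c*v[1],P[2];print(C[i][2:],'st',np.array([x,y,z]),'r',np.hypot(.13-x,z-.1),'ang',np.arctan2(z-.1,.13-x),'exp off',np.arctan(C[i][4]/C[i][2]),'res',e[0])
def f(p):
    c,s=np.cos(.2+p[4]),np.sin(.2+p[4])
    def W(m): return np.array([p[2]+c*m[0]-s*m[1],p[3]+s*m[0]+c*m[1],m[2]])
    r=[]
    for V,uv,rr,y,t in C:
        ct,st=np.cos(p[0]),np.sin(p[0]); r+=list(np.subtract(wproj(V,W((.13-rr*ct+t*st,y+p[1],.1+p[5]+rr*st+t*ct))),uv))
    return r+[(p[2]-.595)/.001,(p[3]+.1005)/.001,p[1]/.002,p[4]/.005,p[5]/.0015]
r=least_squares(f,[.5,0,.595,-.1,0,0],loss='soft_l1');print(r.x,np.round(r.fun,1))
```

```text
(0.176, 0.123, 0.007) st [-0.0199  0.1165  0.187 ] r 0.17337162036259637 ang 0.5259933931570686 exp off 0.03975177539584802 res 0.0009319582327054954
(0.15, 0.123, 0.007) st [0.0036 0.1179 0.1693] r 0.1441169722140776 ang 0.5017320639263171 exp off 0.0466328343200658 res 0.00043753625399702587
(0.15, 0.155, 0.007) st [-0.0011  0.1419  0.191 ] r 0.1595877497792901 ang 0.6067230022506689 exp off 0.0466328343200658 res 0.0004727785685604846
(0.176, 0.123, -0.007) st [-0.0259  0.1161  0.1801] r 0.1753026645958592 ang 0.47477785140602713 exp off -0.03975177539584802 res 0.0005142360888388361
(0.176, 0.155, -0.007) st [-0.027   0.1422  0.1927] r 0.1823200666939455 ang 0.533522524166836 exp off -0.03975177539584802 res 0.00015785469441852574
[ 0.4836 -0.0048  0.5976 -0.1008 -0.0082 -0.0041] [ 0.  -1.6 -0.2 -2.  -1.8 -0.2 -0.5 -2.1  1.6  1.2  1.2  0.3 -1.1 -0.6
  0.8  0.2 -0.  -0.9 -2.1  0.5 -1.7  0.2  2.6 -0.3 -2.4 -1.6 -2.7]
```

```bash
python3 -m inch '[{"wx":0,"wy":0,"wz":0.04,"tx":0,"ty":-0.001,"tz":-0.02,"grip":1},{"wx":0,"wy":0,"wz":0.04,"tx":0,"ty":-0.001,"tz":-0.05,"grip":1},{"wx":0,"wy":0,"wz":0.04,"tx":0,"ty":-0.001,"tz":-0.075,"grip":1},{"wx":0,"wy":0,"wz":0.04,"tx":0,"ty":-0.001,"tz":-0.081,"grip":1},{"wx":0,"wy":0,"wz":0.04,"tx":0,"ty":-0.001,"tz":-0.081,"grip":0.4},{"wx":0,"wy":0,"wz":0.04,"tx":0,"ty":-0.001,"tz":-0.081,"grip":0},{"wx":0,"wy":0,"wz":0.04,"tx":0,"ty":-0.001,"tz":-0.081,"grip":0},{"wx":0,"wy":0,"wz":0.04,"tx":0,"ty":-0.001,"tz":-0.081,"grip":0}]' 40
```

```text
clock: 10.4
tcp_pos: [0.5456, -0.1108, 0.1633]
eef_rot: [-3.136, -0.009, 0.209]
contact_force: [0.3, -0.4, -0.4]
width: 0.0283
```

```bash
python3 -m inch '[{"wx":0,"wy":0,"wz":0,"tx":0,"ty":0,"tz":0,"grip":0},{"wx":0,"wy":0,"wz":0,"tx":0,"ty":0,"tz":0,"grip":0},{"wx":0,"wy":0,"wz":0,"tx":0,"ty":0,"tz":0,"grip":0},{"wx":0,"wy":0,"wz":0,"tx":0,"ty":0,"tz":0,"grip":0},{"wx":0,"wy":0,"wz":0,"tx":0,"ty":0,"tz":0,"grip":0},{"wx":0,"wy":0,"wz":0,"tx":0,"ty":0,"tz":0,"grip":0},{"wx":0,"wy":0,"wz":0,"tx":0,"ty":0,"tz":0,"grip":0},{"wx":0,"wy":0,"wz":0,"tx":0,"ty":0,"tz":0,"grip":0}]'
python3 - <<'E'
from h import *
o,d=shot('wrist','w7.png');print(o['clock'],o['tcp_pos'],o['contact_force'],o['moment'])
R0=np.hypot(.18,.08);a0=np.arctan2(.08,.18)
for t in np.arange(0,.62,.05):
    x=-.18*np.cos(t)+.08*np.sin(t)+.18; z=.18*np.sin(t)+.08*np.cos(t)-.08
    print(round(t,2),np.round([x*np.cos(.2),x*np.sin(.2),z],4))
E
```

```text
clock: 11.2
tcp_pos: [0.546, -0.1108, 0.1639]
eef_rot: [-3.136, -0.01, 0.209]
contact_force: [-0.9, 0.9, 8.3]
width: 0.0102
11.2 [ 0.5460432  -0.11083292  0.16390967] [-0.90798595  0.88053848  8.26930277] [ 0.1778949   0.09428631 -0.08892816]
0.0 [0. 0. 0.]
0.05 [0.0041 0.0008 0.0089]
0.1 [0.0087 0.0018 0.0176]
0.15 [0.0137 0.0028 0.026 ]
0.2 [0.0191 0.0039 0.0342]
0.25 [0.0249 0.005  0.042 ]
0.3 [0.031  0.0063 0.0496]
0.35 [0.0376 0.0076 0.0569]
0.4 [0.0445 0.009  0.0638]
0.45 [0.0517 0.0105 0.0703]
0.5 [0.0592 0.012  0.0765]
0.55 [0.067  0.0136 0.0823]
0.6 [0.0751 0.0152 0.0877]
```

View pics/w7.png

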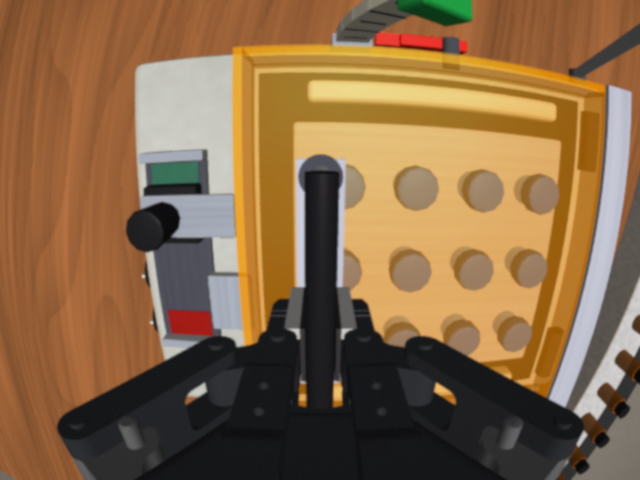

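Bar gripped between the pads at (320,320). Lifting along the arc to about 0.2 first.

```bash
python3 -m inch '[{"wx":0,"wy":0,"wz":0,"tx":0.002,"ty":0.0004,"tz":0.0044,"grip":0},{"wx":0,"wy":0,"wz":0,"tx":0.0041,"ty":0.0008,"tz":0.0089,"grip":0},{"wx":0,"wy":0,"wz":0,"tx":0.0064,"ty":0.0013,"tz":0.0133,"grip":0},{"wx":0,"wy":0,"wz":0,"tx":0.0087,"ty":0.0018,"tz":0.0176,"grip":0},{"wx":0,"wy":0,"wz":0,"tx":0.0112,"ty":0.0023,"tz":0.0218,"grip":0},{"wx":0,"wy":0,"wz":0,"tx":0.0137,"ty":0.0028,"tz":0.026,"grip":0},{"wx":0,"wy":0,"wz":0,"tx":0.0164,"ty":0.0033,"tz":0.0301,"grip":0},{"wx":0,"wy":0,"wz":0,"tx":0.0191,"ty":0.0039,"tz":0.0342,"grip":0}]'
```

```text
clock: 12.05
tcp_pos: [0.5646, -0.107, 0.1984]
eef_rot: [-3.136, -0.008, 0.209]
contact_force: [-4.6, -3.8, -1.6]
width: 0.0107
```

Low forces. Continuing from 0.20 to about 0.42, with relative steps from the table.

```bash
python3 -m inch '[{"wx":0,"wy":0,"wz":0,"tx":0.0029,"ty":0.0006,"tz":0.004,"grip":0},{"wx":0,"wy":0,"wz":0,"tx":0.0058,"ty":0.0012,"tz":0.0078,"grip":0},{"wx":0,"wy":0,"wz":0,"tx":0.0088,"ty":0.0018,"tz":0.0116,"grip":0},{"wx":0,"wy":0,"wz":0,"tx":0.0119,"ty":0.0024,"tz":0.0154,"grip":0},{"wx":0,"wy":0,"wz":0,"tx":0.0152,"ty":0.003,"tz":0.0191,"grip":0},{"wx":0,"wy":0,"wz":0,"tx":0.0185,"ty":0.0037,"tz":0.0227,"grip":0},{"wx":0,"wy":0,"wz":0,"tx":0.0219,"ty":0.0044,"tz":0.0262,"grip":0},{"wx":0,"wy":0,"wz":0,"tx":0.0254,"ty":0.0051,"tz":0.0296,"grip":0}]'
python3 - <<'E'
from h import *
import pickle
for n in ['wrist','scene','top']:
    o,d=shot(n,n+'8.png');pickle.dump((o,d),open(n+'8.pkl','wb'))
print(o['clock'],o['tcp_pos'],o['contact_force'])
E
```

```text
clock: 12.85
tcp_pos: [0.5892, -0.102, 0.2285]
eef_rot: [-3.136, -0.006, 0.209]
contact_force: [-10.6, -3.9, 5.4]
width: 0.0099
12.95 [ 0.58959131 -0.10189217  0.22883773] [-10.73799946  -3.38494401   6.17886652]
```

View pics/wrist8.png

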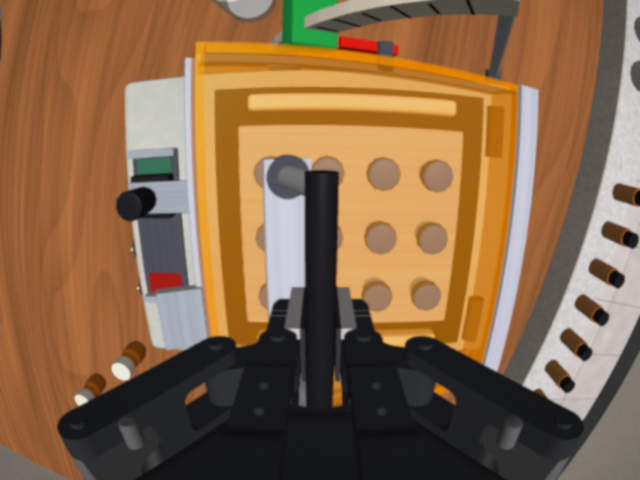

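View pics/scene8.png

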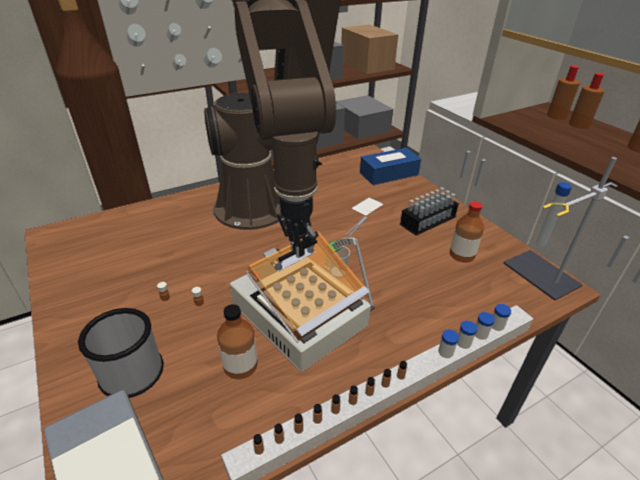

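Run:
```python
import cv2
a=cv2.imread('pics/wrist8.png')[0:80,260:410];cv2.imwrite('pics/w8a.png',cv2.resize(a,(800,427),interpolation=3))
a=cv2.imread('pics/scene8.png')[210:320,290:400];cv2.imwrite('pics/s8a.png',cv2.resize(a,(600,600),interpolation=3))
a=cv2.imread('pics/top8.png')[140:290,270:470];cv2.imwrite('pics/t8a.png',cv2.resize(a,(800,600),interpolation=3))
```

```text
(no output)
```

View pics/w8a.png

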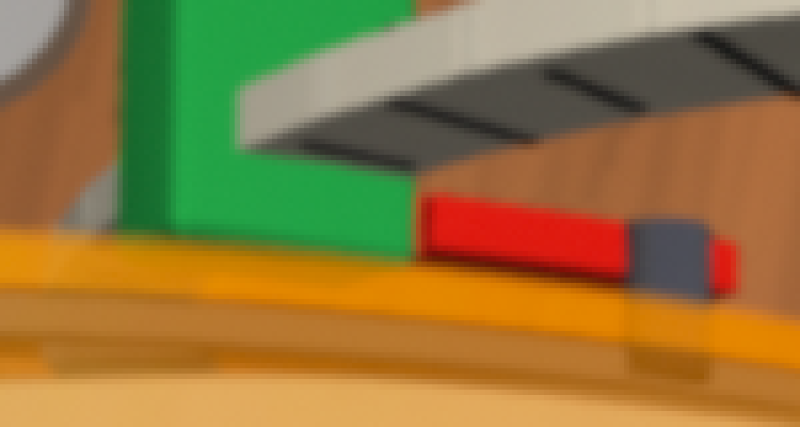

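View pics/s8a.png

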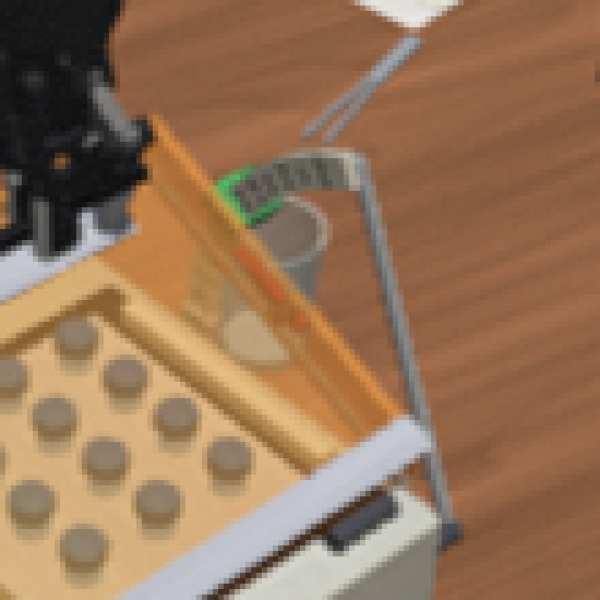

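View pics/t8a.png

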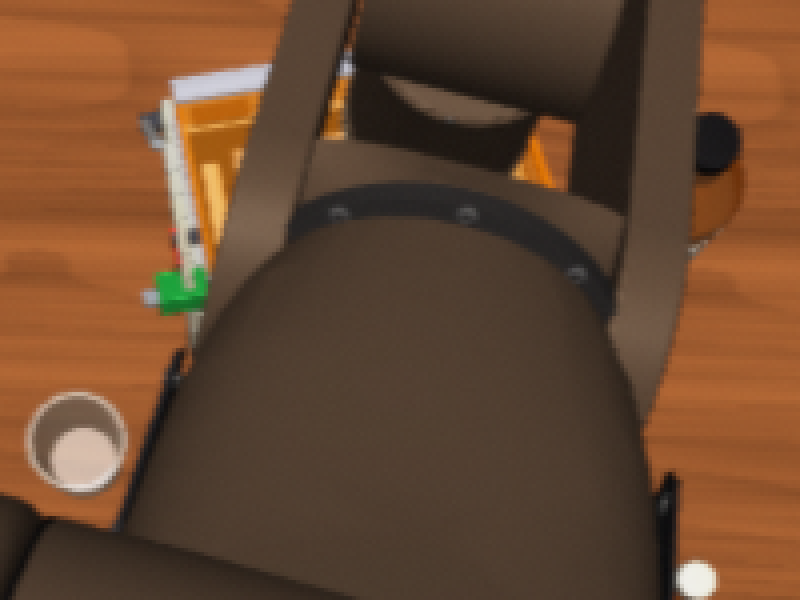

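The wrist view shows the red pointer at (340–395,40–50) with its tip just under the inner edge of the clip, which ends near (338,45). The hood is therefore still below the clip. I'll quantify this with depth on the green and red pixels.

```bash
cat > ana.py <<'E'
from fit import *
import sys
def pts(f,st=(.595,-.1005,.2)):
    o,d=pickle.load(open(f,'rb'));E=cam(o,d);K=d['camera_matrix'];v,u=np.mgrid[:480,:640]
    x=u-K[0,2];y=v-K[1,2];r=np.hypot(x,y)+1e-9;a=r/K[0,0];z=d['z_map'];t=np.tan(a)
    P=np.stack([t*x/r*z,t*y/r*z,z,np.ones_like(z)],-1)@E.T
    c,s=np.cos(st[2]),np.sin(st[2]);X=P[...,0]-st[0];Y=P[...,1]-st[1]
    S=np.stack([c*X+s*Y,-s*X+c*Y,P[...,2]],-1);S[z<=0]=np.nan
    return d['frame'],S
def ana(f):
    im,S=pts(f);h=cv2.cvtColor(im,cv2.COLOR_RGB2HSV);H,Sa,V=[h[...,i].astype(int) for i in range(3)]
    k=np.ones((3,3),np.uint8)
    g=cv2.erode(((abs(H-65)<15)&(Sa>150)&(V>125)).astype(np.uint8),k)>0
    g&=(abs(S[...,1]-.139)<.03)&(S[...,2]>.13)
    p=S[g];p=p[~np.isnan(p[:,0])]
    if len(p)>20:
        # opening face: robust line in x-z : z = m x + b ; face normal tangential (sin,cos)
        for _ in range(4):
            c=np.median(p,0) if _==0 else p.mean(0);w=np.linalg.svd(p-p.mean(0),full_matrices=False)[2][2];w*=np.sign(w[2])
            e=(p-p.mean(0))@w;p=p[abs(e)<max(.0015,1.5*e.std())]
        n=w;ang=np.arctan2(n[0],n[2])
        m=p.mean(0);r=np.hypot(.13-m[0],m[2]-.1);phi=np.arctan2(m[2]-.1,.13-m[0])
        print(f,'clip n',len(p),'normal',n,'normal ang',ang,'mean',m,'r',r,'phi face',phi,'-> index',phi-np.arcsin(.007/r))
        print('  range',p.min(0),p.max(0))
    rd=((H<6)|(H>174))&(Sa>190)&(V>140)&(abs(S[...,1]-.126)<.012)&(abs(S[...,2]-.15)<.08)
    p=S[rd];p=p[~np.isnan(p[:,0])]
    if len(p)>5:
        for lo in np.arange(-.03,.08,.01):
            q=p[(p[:,0]>=lo)&(p[:,0]<lo+.01)]
            if len(q)>2:
                m=np.median(q,0);print('  red',len(q),m,'r',np.hypot(.13-m[0],m[2]-.1),'phi',np.arctan2(m[2]-.1,.13-m[0]))
if __name__=='__main__':
    for f in sys.argv[1:]: ana(f)
E
python3 ana.py w3.pkl w6.pkl wrist8.pkl
```

```text
w3.pkl clip n 855 normal [0.5059 0.0021 0.8626] normal ang 0.5304007395773438 mean [-0.0128  0.1295  0.192 ] r 0.16983018816344442 phi face 0.5724864616212859 -> index 0.5312571393458811
  range [-0.0208  0.1148  0.1835] [-0.0007  0.1439  0.1979]
  red 11 [-0.0205  0.1248  0.1022] r 0.15052668981867276 phi 0.01464550878737137
  red 103 [-0.015   0.1254  0.1021] r 0.14504630946046637 phi 0.014553144005548585
  red 103 [-0.0054  0.1256  0.104 ] r 0.1354103339300363 phi 0.029332529870577974
  red 100 [0.0048 0.1255 0.1043] r 0.12524693027656617 phi 0.03434948994203896
  red 58 [0.0131 0.1255 0.1043] r 0.11702820830658087 phi 0.03686617483461937
  red 29 [0.0288 0.1259 0.1047] r 0.10130415121600471 phi 0.04671105298430776
  red 10 [0.0306 0.1249 0.1051] r 0.09954341046928794 phi 0.05102578579878222
w6.pkl clip n 1087 normal [0.5053 0.0051 0.8629] normal ang 0.5297352354228642 mean [-0.0125  0.1302  0.1918] r 0.16955292613330364 phi face 0.5724201219356101 -> index 0.5311233409416015
  range [-0.0208  0.1156  0.1839] [-0.0005  0.1448  0.1977]
  red 8 [-0.0206  0.1241  0.1025] r 0.15061659
[... 455 characters left out ...]
3 0.1045] r 0.09935844095035826 phi 0.04488131105504045
wrist8.pkl clip n 1085 normal [ 0.5047 -0.0002  0.8633] normal ang 0.5290344303708042 mean [-0.0127  0.1258  0.192 ] r 0.16977643504217743 phi face 0.5725301000393983 -> index 0.5312877166936801
  range [-0.0208  0.1151  0.1835] [-0.0003  0.1411  0.1976]
  red 126 [0.0067 0.1259 0.1551] r 0.13507259556884782 phi 0.4200293367487455
  red 167 [0.015  0.1257 0.1519] r 0.12622605306130924 phi 0.42411901059243295
  red 106 [0.0228 0.1259 0.1486] r 0.1176935345649898 phi 0.42558940646544147
  red 35 [0.0387 0.1256 0.142 ] r 0.10046200387521433 phi 0.43101803750641243
  red 4 [0.0401 0.1254 0.1407] r 0.09868970488836795 phi 0.42531961969487153
```

The clip is measured at 0.531 rad, with the face normal and polar angle agreeing in 3 views. The hood is now at about 0.388, so it needs +0.143. I'll go most of the way and then re-measure.

```bash
python3 -m inch '[{"wx":0,"wy":0,"wz":0,"tx":0.0025,"ty":0.0005,"tz":0.0026,"grip":0},{"wx":0,"wy":0,"wz":0,"tx":0.0055,"ty":0.0011,"tz":0.0052,"grip":0},{"wx":0,"wy":0,"wz":0,"tx":0.0085,"ty":0.0017,"tz":0.0079,"grip":0},{"wx":0,"wy":0,"wz":0,"tx":0.0115,"ty":0.0023,"tz":0.0105,"grip":0},{"wx":0,"wy":0,"wz":0,"tx":0.0145,"ty":0.003,"tz":0.013,"grip":0},{"wx":0,"wy":0,"wz":0,"tx":0.0172,"ty":0.0035,"tz":0.0152,"grip":0},{"wx":0,"wy":0,"wz":0,"tx":0.0192,"ty":0.0039,"tz":0.0167,"grip":0},{"wx":0,"wy":0,"wz":0,"tx":0.0192,"ty":0.0039,"tz":0.0167,"grip":0}]'
python3 - <<'E'
from h import *
import pickle
o,d=shot('wrist','wrist9.png');pickle.dump((o,d),open('wrist9.pkl','wb'))
print(o['clock'],o['tcp_pos'],o['contact_force'],o['width'])
E
python3 ana.py wrist9.pkl
```

```text
clock: 13.8
tcp_pos: [0.6089, -0.098, 0.246]
eef_rot: [-3.136, -0.007, 0.209]
contact_force: [-5.4, -2.4, 2.6]
width: 0.0102
13.8 [ 0.60885138 -0.09800511  0.2459531 ] [-5.38016736 -2.42537371  2.57043131] 0.010157502237615128
wrist9.pkl clip n 822 normal [0.5023 0.0046 0.8647] normal ang 0.5262556424720489 mean [-0.0136  0.1354  0.1925] r 0.17085506104658257 phi face 0.5722503660799212 -> index 0.5312684965720406
  range [-0.0208  0.121   0.1838] [-0.0003  0.1449  0.1977]
  red 127 [0.0062 0.1251 0.1734] r 0.14393403669126878 phi 0.5353103795738475
  red 178 [0.0147 0.1256 0.1706] r 0.13513413686856934 phi 0.5493602014489124
  red 176 [0.0249 0.1257 0.1655] r 0.1238396943299466 phi 0.5571177416198557
  red 51 [0.0318 0.1255 0.1615] r 0.11588726738022607 phi 0.5590397345373939
  red 33 [0.0451 0.1258 0.1534] r 0.1003155024983538 phi 0.5617370535852103
```

View pics/wrist9.png

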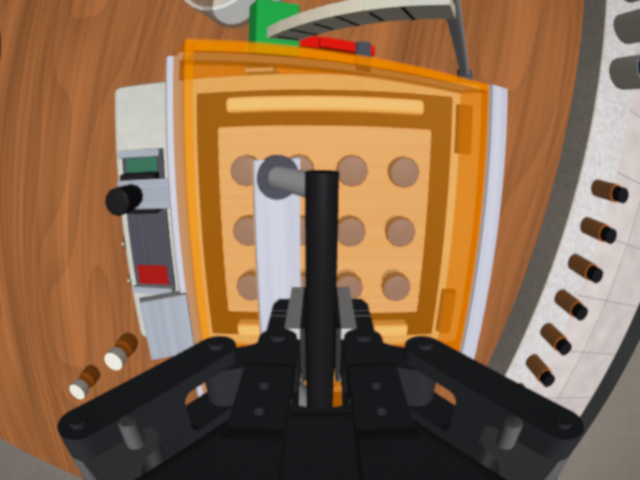

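The hood is at about 0.519 against the clip at 0.531. The pointer tip is close to the clip's inner edge at (300,42), and it needs about 0.012 more.

```bash
python3 -m inch '[{"wx":0,"wy":0,"wz":0,"tx":0.0009,"ty":0.0002,"tz":0.0007,"grip":0},{"wx":0,"wy":0,"wz":0,"tx":0.0018,"ty":0.0004,"tz":0.0014,"grip":0},{"wx":0,"wy":0,"wz":0,"tx":0.0018,"ty":0.0004,"tz":0.0014,"grip":0},{"wx":0,"wy":0,"wz":0,"tx":0.0018,"ty":0.0004,"tz":0.0014,"grip":0},{"wx":0,"wy":0,"wz":0,"tx":0.0018,"ty":0.0004,"tz":0.0014,"grip":0},{"wx":0,"wy":0,"wz":0,"tx":0.0018,"ty":0.0004,"tz":0.0014,"grip":0},{"wx":0,"wy":0,"wz":0,"tx":0.0018,"ty":0.0004,"tz":0.0014,"grip":0},{"wx":0,"wy":0,"wz":0,"tx":0.0018,"ty":0.0004,"tz":0.0014,"grip":0}]'
cat > look.py <<'E'
from h import *
import pickle,sys
n=sys.argv[1]
o,d=shot('wrist',n+'.png');pickle.dump((o,d),open(n+'.pkl','wb'))
print(o['clock'],o['tcp_pos'],o['contact_force'],o['width'])
E
python3 look.py wrist10; python3 ana.py wrist10.pkl
python3 - <<'E'
import cv2
a=cv2.imread('pics/wrist10.png')[0:80,220:400];cv2.imwrite('pics/w10a.png',cv2.resize(a,(800,356),interpolation=3))
E
```

```text
clock: 14.65
tcp_pos: [0.6105, -0.0977, 0.2474]
eef_rot: [-3.136, -0.007, 0.209]
contact_force: [-4.2, -3.3, 2.1]
width: 0.0103
14.65 [ 0.61052246 -0.09765173  0.24741665] [-4.23088257 -3.29219405  2.11825941] 0.010275288058654956
wrist10.pkl clip n 757 normal [ 0.5046 -0.003   0.8633] normal ang 0.5289233305651525 mean [-0.0137  0.136   0.1925] r 0.17088095672789175 phi face 0.572277811993342 -> index 0.531302156447781
  range [-0.0209  0.1216  0.1844] [-0.0003  0.1451  0.1975]
  red 121 [0.0067 0.1248 0.1754] r 0.14449310480810487 phi 0.5486666575996925
  red 184 [0.0147 0.1258 0.1718] r 0.13581826379093243 phi 0.5573912714939111
  red 173 [0.0248 0.1257 0.167 ] r 0.12471313383476053 phi 0.5670868036458626
  red 63 [0.0318 0.1257 0.1625] r 0.11641597813078286 phi 0.5668828626620654
  red 33 [0.046  0.1256 0.1547] r 0.10018300969127229 phi 0.5772133653230335
```

View pics/w10a.png

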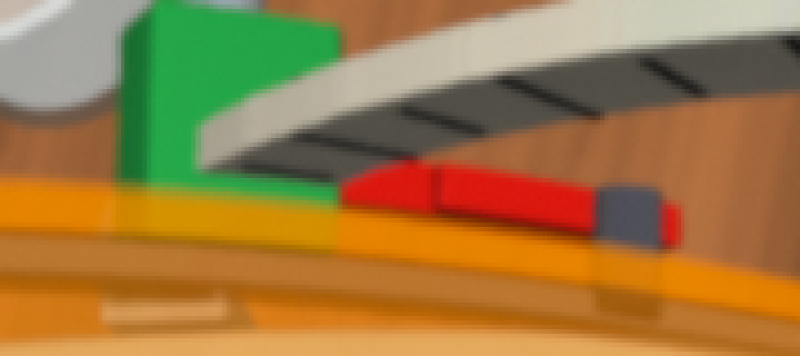

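```bash
python3 look.py wrist11; python3 ana.py wrist11.pkl | grep -v range
python3 - <<'E'
from ana import *
im,S=pts('wrist11.pkl')
m=(im.max(2)<70)&(abs(S[...,0]+.135)<.02)&(abs(S[...,2]-.147)<.005)&(abs(S[...,1])<.06)
print('knob top st',m.sum(),np.nanmean(S[m],0))
o,s=shot('scene','scene11.png');o,t=shot('top','top11.png');print(o['clock'],o['joint_vel'])
E
```

```text
14.7 [ 0.61053279 -0.09765865  0.24741954] [-4.04509563 -2.46001039  2.19951104] 0.010212583326642712
wrist11.pkl clip n 765 normal [0.5047 0.0026 0.8633] normal ang 0.5289940843920048 mean [-0.0136  0.136   0.1925] r 0.17085359905442044 phi face 0.572342549577135 -> index 0.5313603291914379
  red 120 [0.0065 0.1248 0.1751] r 0.14454449632960364 phi 0.545938817770712
  red 182 [0.0147 0.1258 0.1719] r 0.13584481471768073 phi 0.5577790057963097
  red 174 [0.0248 0.1258 0.1669] r 0.12462120435682326 phi 0.5663378882967034
  red 65 [0.0323 0.1259 0.1623] r 0.11587764202593774 phi 0.5672139031198065
  red 33 [0.0461 0.1255 0.1546] r 0.10009455205890942 phi 0.5769499237775153
knob top st 534 [-0.134   0.0281  0.1464]
14.8 [-0.0007 -0.0004 -0.0005  0.0011 -0.0012 -0.    ]
```

View pics/scene11.png

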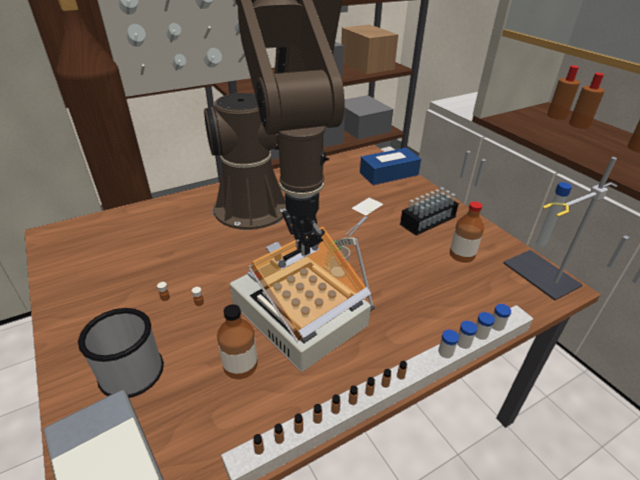

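The knob is at station y = 0.028, which is the stop. The hood is about 0.529 against the clip's 0.531 and is steady. In the scene view the bottles (237,345 and 466,235), dewar, vials and rack are where they were. Signing off.

```bash
python3 -c "
from bench import *
print(sign_off())"
```

```text
the job is handed in; nothing more can be done
None
```

I slid the latch knob to its stop at the green end, then lifted the hood by its bar. I signed off at 14.8 s, still gripping the bar (40 N set) with the pointer level with the clip; `sign_off` reports no verdict.

- **Latch:** pushing gave a 25 N reaction at the stop. The knob later measured at station y = 0.028, against 0.0275 expected there.
- **Hood and clip:** the hood measured about 0.529 rad and the clip 0.531 rad. The clip's reading stayed the same from before the lift to the end, so it was not moved. At the end the arm was still and the force on the tool was about 5 N.
- **Surroundings:** the other items look to be where they were in the scene camera view. I judged this by eye and did not measure them.
- **Disagreements:** my early hand-picked corner fits put the clip at 0.45–0.51 rad and fitted poorly. I used the depth-based value instead, which agreed to within about 0.005 rad across all six views.
- **Forces:** one vertical force of about 28 N showed at the wrist while sliding the knob, and I eased it off right away.
- **Refused calls:** the first two move calls were refused because their rows left out some values, so nothing moved then.

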